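Set a scored glass sheet over the breaking edge

ROBOT

A 6-joint arm with a two-finger parallel gripper is mounted at the origin on the work surface. World frame = base frame: x ahead of the robot, y to its left, z up, the work surface at z = 0. Lengths are in m, angles in rad, forces in N, time in s.
With the tool pointing down it reaches from about 0.3 to 0.775 m from the base axis. Payload 14.6 kg.
Tool frame: the origin (TCP) lies midway between the tips of the shut fingers; the grasp point (between the pads) lies 19 mm behind it (ctrl.hold_point_z is the distance from the TCP to the grasp point, in m); z points along the fingers, x is the direction in which the jaws open and shut, and the axes are right-handed (so a half turn about z gives the same grasp; the last joint's range is limited). The gripper opens to 94 mm and grips with 3 to 60 N. Pads are 16 mm wide; open, the fingers measure 119 mm over their backs; the gripper's body (75 mm by 177 mm) begins 78 mm behind the grasp point.
Start: joints at [1.11, 0.3, 1.521, -0, 1.321, -0.067], TCP at [0.211, 0.508, 0.205] pointing down, gripper open.
Joint ranges: [-3.03, 3.03], [-0.79, 2.21], [0.23, 2.52], [-1.04, 4.18], [0, 3.07], [-2.55, 2.55]. Speed limits (rad/s): [2.22, 2.22, 2.57, 3.14, 3.14, 3.14].

INTERFACE

Orientations are given as [roll, pitch, yaw] about the fixed x, y, z axes, in that order (R = Rz(yaw) Ry(pitch) Rx(roll)).
In Python, from station import ctrl, viewer, ticket, nets gives the robot as it stands.
- The arm moves only by the tool carry_out, never from a script. Its argument "commands" is one flat list of numbers, 7 for each row, row after row: the closure, from -1 (fully open) to 1 (shut), so that 0 is half open, then the shift along the world's x, y, z in cm, then the turn, a rotation vector about the world's x, y, z in rad. In form: [gripper, tx, ty, tz, ax, ay, az, gripper, tx, ty, tz, ax, ay, az, ...]. A call has 1 to 12 rows; each row is the pose to reach, as a shift and turn from the pose measured when the call began; what a row does not reach only later rows make up. A row lasts 1/12 s, in which the tool goes at most 41.7 mm and 7.16 degrees, less where a joint would pass 70% of its speed; a pose out of reach is approached as far as the arm can. A call with a gripper value outside its range is refused whole. The fingers move at their own pace and stop on an object; "force" is the grip in N (left out, the last holds). Time passes only in rows, so rows that repeat a pose let the fingers close. It gives the time, the measured TCP pose, the force and the opening at its end, in the units of the state.
- ctrl.get_obs(): the state, without advancing time (a new reading comes with each control period).
- viewer.camera(name): name is "side" or "top" or "wrist"; returns (picture, depth): 420x560x3 uint8, blue, green, red; 420x560 float32, m along the optical axis (not along the pixel's ray), 0 where there is no reading.
- viewer.camera_info(name): a dict with "fx", "fy", "cx", "cy" (pixels), "R" (3x3) and "t" (3): a world point X has camera coordinates R X + t. Camera axes: x right, y down, z forward; pixel columns grow to the right and rows downward; lengths in m; the calibration is good to about 2 mm. The wrist camera is an equidistant fisheye: a pixel r from the principal point sees the ray r / f radians off the axis. A picture is of the moment at which its call begins: read the wrist's pose just before it. camera_info takes no time and is no camera call; for the wrist camera it gives the pose at the moment of the call.
- ticket.hand_in(): hands the job in, once; it reports no verdict.
Trained networks look in the newest picture that a camera, given by its name, has taken for a name from the list of things; names that differ only in an ending like _2 or _b are one class to them, and where a whole thing is asked for, a point or a joint stands for the part that bears it (a point fixed in the world has none). Each returns a list of dicts, best first, with "confidence" (0 to 1); they miss things now and then, are a little off and sometimes report something else, mostly with a low value. They report only what shows in the picture. A call takes as long as a camera call. They do not tell look-alikes from the thing itself.
- nets.silhouettes(camera, thing): "region" (420x560 bool, what is visible of it) and "extent" ([left, top, right, bottom] in pixels, round what is visible of it).
The state is a dict: "time_s": time; "qpos": joint angles; "joint_vel": joint speeds; "tau": joint torques, N m; "ee_pos": TCP position; "eef_rot": TCP orientation; "force": force on the tool from outside, world axes, zero at the start; "moment": the same for the moment, N m; "grip_width": finger opening in m.
Only numpy, scipy, OpenCV 4.12 (cv2) and the standard library are available. Lean on these libraries where they do the work, as an engineer would, in place of code of your own. Each camera call takes 0.05 s, during which the arm holds its last target. There are 200 camera calls.

TASK

The red glass sheet has been scored along its white line and is ready to be snapped. With the fingertips only, gently slide it flat across the cutting board, without pinching or lifting it, until the white line lies right along the board's aluminium edge and the narrow strip beyond the line hangs out over the edge. Let go of it there, and leave the cutter, pliers, oil bottle, marver paddle and torch undisturbed.

Things in the scene. Friction and masses are not known exactly. Their poses are not given: they have to be found in the camera images.
- sheet: Loose flat rectangular sheet of opaque red glass, 120 x 110 x 6 mm (along its x, y, z), about 0.2 kg, lying flat on the cutting board. Origin: centre of its underside. Its x axis points to the end with the white score line; z up. The other end face, 60 mm behind the origin at x = -60 mm, is the back edge.
- score_line (a point): Middle of the white score line on the top face of the sheet: the line is 3 mm wide, runs along the sheet's y over its whole 110 mm width, 25 mm ahead of the sheet's centre in its x, 35 mm from the sheet's front end and 85 mm from its back edge. Axes as the sheet's.
- board: Plywood cutting board, 260 x 320 x 30 mm (x, y, z), fixed on the bench, its top face 30 mm above the bench. Origin: centre of its underside. Its x axis points to the breaking edge, the side with the 14 mm wide aluminium strip, which faces away from the robot, turned by up to about 0.55 rad; behind and beside the sheet the board is bare but for the glass cutter on its -y side.
- breaking_edge (a point): Middle of the breaking edge: the top outer edge of the board's aluminium strip, 130 mm from the board's centre along its x, 30 mm above the bench. x points out over the edge, square to it; y runs along the edge, 160 mm to either end; z up.
- cutter: Loose pencil-type glass cutter, brass with a dark steel head, about 160 x 14 x 14 mm, lying on the board along its x, near the board's -y side. Origin: on its underside, 64 mm from the head end and 96 mm from the other. To be left alone.
- pliers: Loose running pliers with red handles, about 190 mm long, 60 mm wide, 18 mm high, lying on the bench beside the board's -y side. Origin: on the bench near its middle, 104 mm from the jaw end. To be left alone.
- oil_bottle: Loose amber bottle of cutting oil, 42 mm diameter, 95 mm high, standing on the bench beside the board's +y side. Origin: centre of its underside. To be left alone.
- paddle: Loose graphite marver paddle with a wooden handle, about 220 x 55 x 18 mm, lying on the bench beside the board's +y side. Origin: on the bench near its middle, 103 mm from the graphite end. To be left alone.
- torch: Fixed bench torch on a black 150 x 110 mm base, about 190 mm high, on the bench far to the right (-y) of the board. Origin: centre of its underside. Not used.
Things that resemble listed ones, but are neither listed nor needed, are in the scene too. What is meant by the sheet is not blue or brown, and is the larger of those in its own colour.

How it is judged:
At the end, for the whole second after the job is handed in: The middle of the white line is within 6 mm of the breaking edge, measured square to it, and within 90 mm of the middle of the edge along it; the sheet is square to the edge within 0.08 rad (4.5 degrees), its narrow strip outward, and lies flat and still on the board (x of score_line in the frame of breaking_edge between -0.006 and 0.006 m and y of score_line in the frame of breaking_edge between -0.09 and 0.09 m and x of sheet in the frame of breaking_edge below -0.015 m and angle between the x axis of sheet and the x axis of board, either way round below 0.08 rad and angle between sheet's own z axis and vertical below 0.03 rad and z of sheet in the frame of breaking_edge between -0.003 and 0.003 m and linear speed of sheet below 0.01 m/s and angular speed of sheet below 0.05 rad/s); the robot touches nothing.
It fails at once if the sheet is lifted off the board, falls from it (more than 6 mm up or down) or is tipped (more than 0.1 rad) (z of sheet in the frame of breaking_edge above 0.006 m or z of sheet in the frame of breaking_edge below -0.006 m or angle between sheet's own z axis and vertical above 0.1 rad).
It fails at once if the sheet is pinched or pressed hard by the fingers (more than 30 N) (contact force between the fingers and sheet above 30 N).
It fails at once if the sheet is shoved instead of slid gently (faster than 0.3 m/s) (linear speed of sheet above 0.3 m/s).
It fails at once if the cutter, pliers, oil bottle or paddle is moved by more than 15 mm, or the bottle tipped over (distance of any of cutter, pliers, oil_bottle, paddle from where it was at the start of the episode above 0.015 m or angle between oil_bottle's own z axis and vertical above 0.3 rad).
It fails at once if the torch is struck (more than 5 N) (contact force between the arm and torch above 5 N).
It also fails if it takes over 48 s, if anything falls off the work surface, if the arm or the gripper's body presses on something with over 40 N, if the wrist force passes 120 N, or if a joint passes its speed limit or range.

## Working session

There is one attempt and no reset: what is moved stays moved. The work goes in short steps, Python scripts to look and compute and a tool call to move; the robot and the scene stay as the last step left them, time stands still between calls to the robot, and variables do not carry over. Pictures are saved under pics/ and viewed, about 8 in all and at most 12, crops included, and the job is handed in when it is done.

Besides the shell and the picture viewer there is one more tool, called after "Request:" as name(argument=value, ...), one argument or row to a line, values as JSON. carry_out: Moves the arm, as the interface text tells. Its arguments: {"type":"object","properties":{"commands":{"type":"array","items":{"type":"number"}},"force":{"type":"number"}},"required":["commands"]}

```bash
mkdir -p pics; python3 - <<'E'
from station import ctrl, viewer
import cv2, numpy as np
o=ctrl.get_obs(); print(o)
a,d=viewer.camera("top"); b,e=viewer.camera("side")
np.savez('a.npz',a=a,d=d,b=b,e=e)
cv2.imwrite('pics/top1.png',a); cv2.imwrite('pics/side1.png',b)
for n in("top","side"): print(viewer.camera_info(n))
E
```

```text
{'time_s': 0.0, 'qpos': array([ 1.11040734e+00,  3.00459187e-01,  1.52159091e+00,  2.31205953e-05,
        1.32070778e+00, -6.66006269e-02]), 'joint_vel': array([-1.79269293e-04,  9.90671331e-04,  9.92599339e-05,  7.10735683e-04,
       -4.44347114e-04,  6.83157900e-04]), 'tau': array([-2.13575629e-03, -5.31803477e+01, -3.52739561e+01,  7.07559334e-02,
        2.43383349e-02, -8.02764430e-05]), 'ee_pos': array([0.21090698, 0.50766389, 0.20488871]), 'eef_rot': array([-3.14149276e+00,  1.16114657e-03,  1.17700229e+00]), 'force': array([ 0.04064221, -0.02626025, -0.35095222]), 'moment': array([-0.03449587, -0.00645968, -0.01747498]), 'grip_width': 0.09375828548896957}
{'fx': 393.31354634689797, 'fy': 393.31354634689797, 'cx': 277.2651140357432, 'cy': 208.3575352374149, 'R': array([[ 0.01560939, -0.99979376, -0.01299165],
       [-0.99284737, -0.01396018, -0.11857158],
       [ 0.11836576,  0.01474955, -0.99286051]]), 't': array([-0.0691236 ,  0.6159039 ,  1.08117861])}
{'fx': 435.8196583947129, 'fy': 435.8196583947129, 'cx': 285.82217475591506, 'cy': 205.95681947841058, 'R': array([[-0.98506124, -0.17123148,  0.01827941],
       [-0.12721467,  0.65205149, -0.74742577],
       [ 0.1160637 , -0.73858557, -0.6640938 ]]), 't': array([0.58633695, 0.17874109, 1.14417075])}
```

View pics/top1.png

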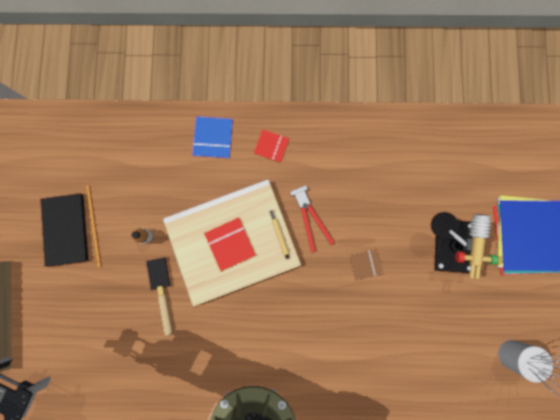

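View pics/side1.png

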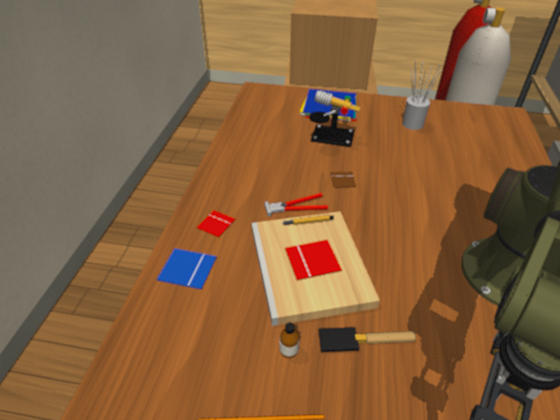

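The top view shows two red sheets: the larger at (230,244), on the board, and a smaller one at (271,146) on the bench. The one on the board fits the description because it is larger and lies on the board. I'll confirm it in a crop while measuring.

```bash
cat > h.py <<'E'
import numpy as np, cv2
from station import ctrl, viewer
def unproj(info,uv,z):
    uv=np.atleast_2d(uv).astype(float)
    r=np.c_[(uv[:,0]-info['cx'])/info['fx'],(uv[:,1]-info['cy'])/info['fy'],np.ones(len(uv))]
    R=np.array(info['R']);c=-R.T@np.array(info['t']);w=r@R
    return (c+w*((z-c[2])/w[:,2])[:,None])[:,:2]
def ortho(img,info,z,x0=.25,x1=.75,y0=-.15,y1=.35,s=1000):
    # rectified plan view: row down = -x, col right = -y
    W,H=int((y1-y0)*s),int((x1-x0)*s)
    jj,ii=np.meshgrid(np.arange(W),np.arange(H))
    X=np.stack([x1-ii/s,y1-jj/s,np.full(ii.shape,z)],-1)@np.array(info['R']).T+info['t']
    u=X[...,0]/X[...,2]*info['fx']+info['cx'];v=X[...,1]/X[...,2]*info['fy']+info['cy']
    return cv2.remap(img,u.astype(np.float32),v.astype(np.float32),cv2.INTER_CUBIC)
E
python3 - <<'E'
from h import *
f=np.load('a.npz')
for n,k in(("top","a"),("side","b")):
    i=viewer.camera_info(n); o=ortho(f[k],i,.03 ); p=ortho(f[k],i,.036)
    hsv=cv2.cvtColor(p,cv2.COLOR_BGR2HSV)
    m=(((hsv[...,0]<6)|(hsv[...,0]>174))&(hsv[...,1]>170)&(hsv[...,2]>90)).astype(np.uint8)
    m=cv2.morphologyEx(m,cv2.MORPH_CLOSE,np.ones((13,13)))
    nn,l,st,ce=cv2.connectedComponentsWithStats(m)
    for j in range(1,nn):
        if st[j,4]>3000:
            pts=np.argwhere(l==j)[:,::-1].astype(np.float32); (c,s,a)=cv2.minAreaRect(pts)
            print(n,st[j,4],'centre',.75-ce[j][1]/1000,.35-ce[j][0]/1000,s,a)
    cv2.imwrite(f'pics/o_{n}.png',o)
a=cv2.imread('pics/o_top.png');b=cv2.imread('pics/o_side.png')
c=np.hstack([a[60:460,40:440],b[60:460,40:440]]);cv2.imwrite('pics/o.png',c)
E
```

```text
top 10661 centre 0.513576962761467 0.07231591783134789 (112.15862274169922, 102.02725219726562) 64.65382385253906
side 3077 centre 0.5711709457263568 -0.12222034449138774 (124.65495300292969, 49.296775817871094) 76.08312225341797
side 12247 centre 0.5131975177594513 0.07550281701641215 (116.68753814697266, 108.13630676269531) 64.68711853027344
```

View pics/o.png

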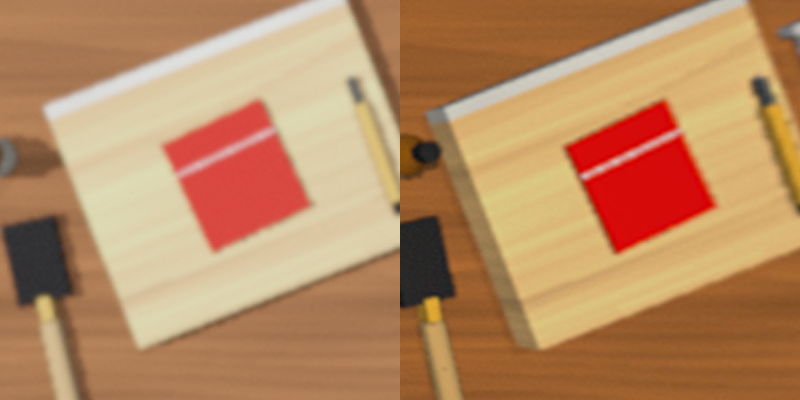

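The crop confirms it: a red sheet of about 110x115 mm with a white line near its outer end, on the board with the aluminium strip. The cutter is at its right. Next I'll fit the lines precisely.

```bash
cat >> h.py <<'E'
def bil(img,xy,x1=.75,y1=.35,s=1000):
    u=((y1-xy[...,1])*s).astype(np.float32);v=((x1-xy[...,0])*s).astype(np.float32)
    return cv2.remap(img,u,v,cv2.INTER_LINEAR)
def fitline(g,c,yaw,half,rng,mode):
    """g: float plan image; c: approx point on line; line runs across yaw. mode +1/-1: strongest rise/fall along +x', 0: peak.
    returns refined point (at c's lateral position) and yaw"""
    for _ in range(3):
        ex=np.array([np.cos(yaw),np.sin(yaw)]);ey=np.array([-ex[1],ex[0]])
        t=np.linspace(-half,half,60);s=np.arange(-rng,rng+1e-9,.0005)
        P=np.asarray(c)+t[:,None,None]*ey+s[None,:,None]*ex
        G=cv2.GaussianBlur(bil(g,P),(0,0),sigmaX=2,sigmaY=.8)
        Q=G if mode==0 else mode*np.gradient(G,axis=1)
        Q=Q-np.median(Q,axis=1,keepdims=True)
        k=Q.argmax(1)
        pos=np.array([(lambda w:(s[max(0,j-6):j+7]*w).sum()/w.sum())(np.clip(q[max(0,j-6):j+7],1e-6,None)) for q,j in zip(Q,k)])
        ok=np.ones(len(t),bool)
        for _ in range(4):
            p=np.polyfit(t[ok],pos[ok],1);r=pos-np.polyval(p,t);ok=abs(r)<max(2*np.std(r[ok]),.0006)
        c=np.asarray(c)+p[1]*ex; yaw=yaw-np.arctan(p[0])*-1*-1 if False else yaw-np.arctan(p[0])
    return c,yaw,np.std(r[ok])*1000,ok.sum()
E
python3 - <<'E'
from h import *
f=np.load('a.npz'); i=viewer.camera_info('top')
o=ortho(f['a'],i,.03).astype(np.float32); p=ortho(f['a'],i,.036).astype(np.float32)
gs=o.min(2)         # blue low on wood, high on alu
# crop origin (40,60): px->world
W=lambda u,v:np.array([.75-(v+60)/1000,.35-(u+40)/1000])
ec,ey_,r,n=fitline(gs,W(190,53),.35,.13,.02,-1); print('edge',ec,ey_,r,n)
for nm,z in(('top',p),):
    g=z[...,1]; 
    lc,ly,r,n=fitline(g,W(227,152),.42,.045,.012,0);print('line',lc,ly,r,n)
    bc,by,r,n=fitline(-z[...,1],W(262,229),.42,.045,.012,1);print('back',bc,by,r,n)
    fc,fy,r,n=fitline(-z[...,1],W(213,122),.42,.045,.012,-1);print('front',fc,fy,r,n)
    s1,sy,r,n=fitline(-z[...,1],W(188,197),.42+np.pi/2,.035,.012,-1);print('left',s1,sy-np.pi/2,r,n)
    s2,sy2,r,n=fitline(-z[...,1],W(288,155),.42+np.pi/2,.035,.012,1);print('right',s2,sy2-np.pi/2,r,n)
# strip inner edge and back of board, left/right sides
print('inner',fitline(gs,W(195,68),.35,.12,.008,1))
y=ey_;ex=np.array([np.cos(y),np.sin(y)]);eyv=np.array([-ex[1],ex[0]])
print('bback',fitline(o[...,1],ec-.26*ex,y,.1,.015,1))
for nm,v in(('line',lc),('back',bc),('front',fc),('left',s1),('right',s2)): print(nm,'in edge frame',((v-ec)@ex*1000).round(1),((v-ec)@eyv*1000).round(1))
E
```

```text
edge [0.64289662 0.12215255] 0.3773393309695384 0.09153908169617456 60
line [0.53806176 0.08302759] 0.44301789784394136 0.014870380686357898 60
back [0.46097832 0.04798978] 0.438367901824916 0.31044772578181257 60
front [0.56817216 0.09707639] 0.44618570307729927 0.3037631894148065 58
left [0.49282132 0.12239962] 0.4490633587308519 0.22486541375304683 54
right [0.53498952 0.02202632] 0.4367307668596663 0.3059519963455996 51
inner (array([0.62691698, 0.11680911]), np.float64(0.37751194648880276), np.float64(0.09593512331236304), np.int64(60))
bback (array([0.39829395, 0.02520906]), np.float64(0.3785454271967584), np.float64(0.14221844842019948), np.int64(60))
line in edge frame -111.9 2.3
back in edge frame -196.4 -1.9
front in edge frame -78.7 4.2
left in edge frame -139.4 55.5
right in edge frame -137.2 -53.3
```

Request:
carry_out(
  commands=[-0.3,22.8,-46.8,0,0,0,0.772,-0.3,22.8,-46.8,0,0,0,0.772,-0.3,22.8,-46.8,0,0,0,0.772,-0.3,22.8,-46.8,0,0,0,0.772,-0.3,22.8,-46.8,0,0,0,0.772,-0.3,22.8,-46.8,0,0,0,0.772,-0.3,22.8,-46.8,0,0,0,0.772,-0.3,22.8,-46.8,0,0,0,0.772,-0.3,22.8,-46.8,0,0,0,0.772,-0.3,22.8,-46.8,0,0,0,0.772,-0.3,22.8,-46.8,0,0,0,0.772,-0.3,22.8,-46.8,0,0,0,0.772],
  force=10,
)

```text
time_s: 1.1
ee_pos: [0.4198, 0.0779, 0.2051]
eef_rot: [3.141, 0.001, 1.949]
force: [0.1, 0.4, -0.2]
grip_width: 0.0614
```

Request:
carry_out(
  commands=[-0.3,1.9,-3.8,0,0,0,0,-0.3,1.9,-3.8,-4,0,0,0,-0.3,1.9,-3.8,-8,0,0,0,-0.3,1.9,-3.8,-12,0,0,0,-0.3,1.9,-3.8,-14.5,0,0,0,-0.3,1.9,-3.8,-14.5,0,0,0,-0.3,1.9,-3.8,-14.5,0,0,0],
)

```text
time_s: 1.68
ee_pos: [0.4384, 0.0399, 0.0599]
eef_rot: [-3.14, 0.0, 1.949]
force: [0.1, -0.2, 0.3]
grip_width: 0.0608
```

```bash
python3 - <<'E'
from h import *
o=ctrl.get_obs();print(o['ee_pos'],o['eef_rot'],o['force'],o['time_s'])
i=viewer.camera_info('wrist');a,d=viewer.camera('wrist');cv2.imwrite('pics/w1.png',a);np.savez('w1.npz',a=a,d=d);print(i)
E
```

```text
[0.43839523 0.03989317 0.05994094] [-3.13958418e+00  2.24691900e-04  1.94903571e+00] [ 0.12890303 -0.21790789  0.25771435] 1.6833
{'fx': 325.19226210127806, 'fy': 325.19226210127806, 'cx': 277.46421723541147, 'cy': 212.09713678492773, 'R': array([[-0.36869487,  0.92954973, -0.00117721],
       [ 0.90363461,  0.35871233,  0.2340298 ],
       [ 0.21796462,  0.08522182, -0.97222871]]), 't': array([ 0.12509928, -0.40056855,  0.15030618])}
```

View pics/w1.png

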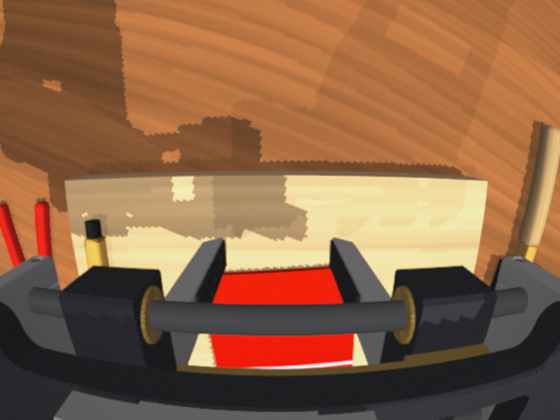

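The wrist view shows the two fingertips, at about (220,240) and (340,240), both behind the sheet's back edge (row ~268). They are clear of it, with bare board beneath. I'll lower them.

Request:
carry_out(
  commands=[-0.3,0.05,0,-1,0,0,0,-0.3,0.05,0,-2,0,0,0,-0.3,0.05,0,-2.5,0,0,0,-0.3,0.05,0,-2.7,0,0,0,-0.3,0.05,0,-2.7,0,0,0],
)

```text
time_s: 2.15
ee_pos: [0.4396, 0.04, 0.0339]
eef_rot: [3.142, 0.001, 1.949]
force: [-0.4, -0.5, -0.4]
grip_width: 0.0612
```

Request:
carry_out(
  commands=[-0.3,0.3,0.12,-0.15,0,0,0,-0.3,0.74,0.3,-0.15,0,0,0,-0.3,1.12,0.44,-0.15,0,0,0,-0.3,1.49,0.59,-0.15,0,0,0,-0.3,1.86,0.74,-0.15,0,0,0,-0.3,2.23,0.89,-0.15,0,0,0,-0.3,2.6,1.03,-0.15,0,0,0,-0.3,2.97,1.18,-0.15,0,0,0,-0.3,3.35,1.33,-0.15,0,0,0,-0.3,3.72,1.48,-0.15,0,0,0,-0.3,4.09,1.62,-0.15,0,0,0,-0.3,4.28,1.7,-0.15,0,0,0],
)

```text
time_s: 3.15
ee_pos: [0.483, 0.0571, 0.0324]
eef_rot: [3.141, 0.001, 1.949]
force: [-1.0, -0.1, 0.7]
grip_width: 0.0611
```

```bash
cat >> h.py <<'E'
E0=np.array([.64290,.12215]);YB=.3773;EX=np.array([np.cos(YB),np.sin(YB)]);EY=np.array([-EX[1],EX[0]])
def check(name,png):
    o=ctrl.get_obs();i=viewer.camera_info('top')
    print('t',o['time_s'],'tcp z',o['ee_pos'][2],'yaw',o['eef_rot'][2],'F',o['force'].round(1),'tcp edge-frame mm',((o['ee_pos'][:2]-E0)@EX*1000).round(1),((o['ee_pos'][:2]-E0)@EY*1000).round(1))
    a,_=viewer.camera('top')
    p=ortho(a,i,.036);b=((p[...,2]>150)&(p[...,1].astype(int)<110)).astype(np.uint8)
    X,Y=int((.35-E0[1])*1000),int((.75-E0[0])*1000)
    cv2.imwrite(png,np.hstack([cv2.resize(p[40:340,60:360],(400,400)),cv2.resize(viewer.camera('side')[0][180:340,220:400],(400,400))]))
    return p,i,a
E
python3 - <<'E'
from h import *
check('c','pics/c1.png')
E
```

```text
t 3.15 tcp z 0.03235223997124659 yaw 1.9491881639916127 F [-1.  -0.1  0.7] tcp edge-frame mm -172.6 -1.5
```

View pics/c1.png

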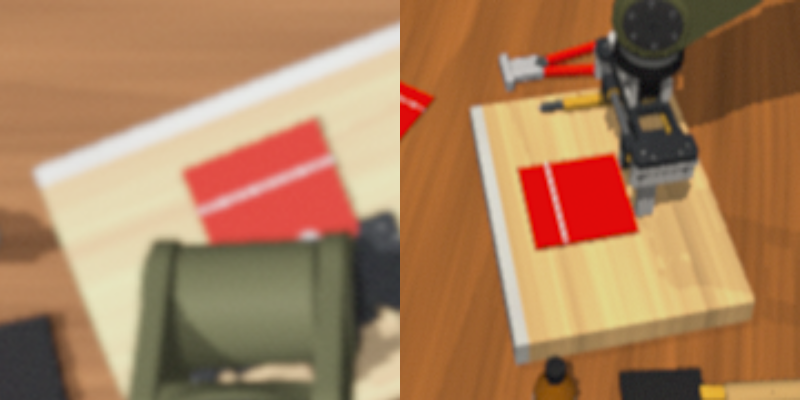

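The top crop (left half) shows the line running from about (200,212) to (333,158). In both halves the sheet is flat, pushed from behind and nearly parallel to the edge.

```bash
cat >> h.py <<'E'
def line(a,i,guess):
    p=ortho(a,i,.036).astype(np.float32)
    c,y,r,n=fitline(p[...,1],guess,YB,.04,.012,0)
    f=fitline(-p[...,1],c+.035*EX,YB,.04,.01,-1)
    print('line edge-frame mm',((c-E0)@EX*1000).round(1),((c-E0)@EY*1000).round(1),'yaw rel',(y-YB).round(4),'res',r.round(2),n,'| front',((f[0]-E0)@EX*1000).round(1),(f[1]-YB).round(4))
E
python3 - <<'E'
from h import *
i=viewer.camera_info('top');a,_=viewer.camera('top'); line(a,i,np.array([.5705,.091]))
E
```

```text
line edge-frame mm -77.7 -2.3 yaw rel 0.0013 res 0.02 60 | front -44.6 0.0029
```

Request:
carry_out(
  commands=[-0.3,0.3,0.12,0,0,0,0,-0.3,0.74,0.3,0,0,0,0,-0.3,1.21,0.48,0,0,0,0,-0.3,1.67,0.66,0,0,0,0,-0.3,2.14,0.85,0,0,0,0,-0.3,2.6,1.03,0,0,0,0,-0.3,3.07,1.22,0,0,0,0,-0.3,3.53,1.4,0,0,0,0,-0.3,4.0,1.59,0,0,0,0,-0.3,4.46,1.77,0,0,0,0,-0.3,4.9,1.95,0,0,0,0,-0.3,5.2,2.06,0,0,0,0],
)

```text
time_s: 4.3
ee_pos: [0.5351, 0.0779, 0.0323]
eef_rot: [3.141, 0.001, 1.949]
force: [-1.3, -1.1, 0.4]
grip_width: 0.0614
```

```bash
python3 - <<'E'
from h import *
p,i,a=check('c','pics/c2.png'); line(a,i,E0-.021*EX)
cv2.imwrite('pics/w2.png',viewer.camera('wrist')[0])
# board edge where visible (left and right of sheet) + depth check
o=ortho(a,i,.03).astype(np.float32).min(2)
for t in(.105,-.115): 
    for nm,off,m in(('outer',0,-1),('inner',-.015,1)):
        c=fitline(o,E0+t*EY+off*EX,YB,.03,.007,m); print(nm,t,((c[0]-E0)@EX*1000).round(1),(c[1]-YB).round(3))
P=ortho(a,i,.03)
s=np.arange(-.03,.02,.002); print(np.c_[s*1000,bil(P,E0+.1*EY+s[:,None,None]*EX)[:,0]].astype(int).tolist())
E
```

```text
t 4.3 tcp z 0.03229108759983519 yaw 1.9492955838712889 F [-1.3 -1.1  0.4] tcp edge-frame mm -116.5 -1.5
line edge-frame mm -21.7 0.0 yaw rel 0.004 res 0.02 60 | front 12.5 0.004
outer 0.105 0.1 0.002
inner 0.105 -16.6 0.016
outer -0.115 0.0 -0.004
inner -0.115 -16.8 0.002
[[-30, 90, 122, 120], [-27, 89, 120, 119], [-25, 89, 119, 118], [-23, 88, 118, 119], [-21, 94, 122, 124], [-19, 106, 130, 134], [-17, 128, 147, 151], [-15, 155, 167, 169], [-13, 186, 192, 193], [-11, 206, 209, 210], [-9, 218, 221, 221], [-7, 226, 229, 228], [-5, 226, 229, 229], [-3, 216, 221, 224], [-1, 194, 201, 213], [0, 162, 176, 199], [2, 126, 152, 188], [4, 99, 134, 180], [6, 89, 128, 177], [8, 86, 126, 175], [10, 86, 125, 174], [12, 88, 126, 175], [14, 87, 126, 176], [16, 88, 127, 177], [18, 89, 128, 178]]
```

View pics/c2.png

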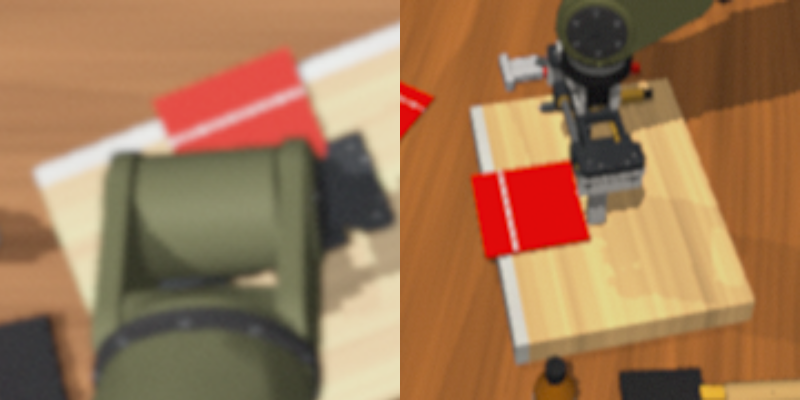

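View pics/w2.png

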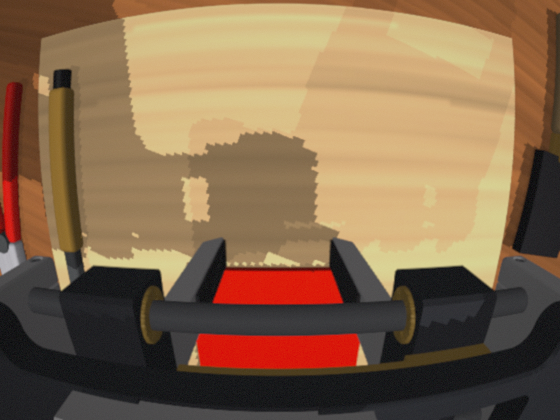

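The sheet tracks the fingers with a constant 94.8 mm between TCP and line. Blur widens the bright strip to 16.7 mm against 14 nominal, and the board to 262.7 against 260. So the true edge lies about 1.3 mm inside my fit, and the remaining travel is about 20.4 mm. I'll push 19.7 mm and then check.

Request:
carry_out(
  commands=[-0.3,0.2,0.08,0,0,0,0,-0.3,0.5,0.2,0,0,0,0,-0.3,0.8,0.32,0,0,0,0,-0.3,1.1,0.44,0,0,0,0,-0.3,1.35,0.54,0,0,0,0,-0.3,1.55,0.62,0,0,0,0,-0.3,1.7,0.68,0,0,0,0,-0.3,1.78,0.71,0,0,0,0,-0.3,1.83,0.73,0,0,0,0,-0.3,1.83,0.73,0,0,0,0],
)

```text
time_s: 5.28
ee_pos: [0.5531, 0.0851, 0.0322]
eef_rot: [3.141, 0.001, 1.949]
force: [-0.0, -0.3, -0.5]
grip_width: 0.0613
```

```bash
python3 - <<'E'
from h import *
p,i,a=check('c','pics/c3.png'); line(a,i,E0-.002*EX)
# side camera: line (z=.036) vs strip edge (z=.03) on both sides
i=viewer.camera_info('side');b,_=viewer.camera('side')
p=ortho(b,i,.036).astype(np.float32);o=ortho(b,i,.03).astype(np.float32).min(2)
c,y,r,n=fitline(p[...,1],E0-.002*EX,YB,.04,.01,0);print('side line',((c-E0)@EX*1000),((c-E0)@EY*1000),y-YB,r,n)
for t in(.105,-.115):
    for nm,off,m in(('outer',0,-1),('inner',-.015,1)):
        c=fitline(o,E0+t*EY+off*EX,YB,.03,.007,m); print(nm,t,((c[0]-E0)@EX*1000).round(1),(c[1]-YB).round(3))
s=np.arange(-.024,.014,.002); print(np.c_[s*1000,bil(ortho(b,i,.03),E0+.1*EY+s[:,None,None]*EX)[:,0]].astype(int).tolist())
E
```

```text
t 5.2833 tcp z 0.03222356136334094 yaw 1.9494074545655273 F [-0.  -0.3 -0.5] tcp edge-frame mm -97.2 -1.4
line edge-frame mm -2.3 0.0 yaw rel 0.0031 res 0.02 60 | front 32.1 0.0037
side line -3.5790840211273656 -6.973393520771161e-05 0.0035992714746963528 0.09141739615941562 60
outer 0.105 -1.8 0.0
inner 0.105 -17.5 -0.006
outer -0.115 -1.6 -0.004
inner -0.115 -17.8 -0.003
[[-24, 118, 183, 223], [-22, 117, 182, 223], [-19, 127, 187, 223], [-17, 154, 196, 222], [-15, 185, 205, 218], [-13, 201, 211, 215], [-11, 203, 212, 215], [-9, 202, 213, 215], [-7, 203, 214, 218], [-5, 198, 209, 211], [-3, 174, 182, 183], [-1, 129, 137, 144], [0, 85, 104, 132], [2, 54, 93, 147], [4, 43, 94, 157], [6, 44, 95, 159], [8, 48, 96, 158], [10, 49, 96, 156], [12, 46, 92, 153]]
```

Both cameras put the line 1–2 mm short of the edge. I'll nudge it 1.4 mm, then back off and lift.

Request:
carry_out(
  commands=[-0.3,0.06,0.025,0,0,0,0,-0.3,0.13,0.05,0,0,0,0,-0.3,0.13,0.05,0,0,0,0,-0.3,-0.6,-0.24,0,0,0,0,-0.3,-1.8,-0.7,0,0,0,0,-0.3,-3.0,-1.2,1,0,0,0,-0.3,-5,-2,4,0,0,0,-0.3,-8,-3.2,8,0,0,0,-0.3,-11,-4.4,11,0,0,0,-0.3,-14,-5.6,13,0,0,0,-0.3,-16,-6.4,14,0,0,0,-0.3,-16,-6.4,14,0,0,0],
)

```text
time_s: 6.43
ee_pos: [0.3907, 0.02, 0.1751]
eef_rot: [3.137, 0.003, 1.949]
force: [-0.1, 0.2, -0.1]
grip_width: 0.0613
```

```bash
python3 - <<'E'
from h import *
p,i,a=check('c','pics/c4.png'); line(a,i,E0-.001*EX)
o=ortho(a,i,.03).astype(np.float32).min(2)
i=viewer.camera_info('side');b,_=viewer.camera('side')
q=ortho(b,i,.036).astype(np.float32);o2=ortho(b,i,.03).astype(np.float32).min(2)
c,y,r,n=fitline(q[...,1],E0-.002*EX,YB,.04,.01,0);print('side line',((c-E0)@EX*1000),y-YB)
for O in(o,o2):
  for t in(.105,-.115): print('outer',t,[((fitline(O,E0+t*EY+f*EX,YB,.03,.007,m)[0]-E0)@EX*1000).round(1) for f,m in((0,-1),(-.015,1))])
E
```

```text
t 6.4333 tcp z 0.1750628990144558 yaw 1.948591127672627 F [-0.1  0.2 -0.1] tcp edge-frame mm -272.1 -2.1
line edge-frame mm -0.9 0.0 yaw rel 0.0029 res 0.03 60 | front 33.6 0.0068
side line -2.172505003799447 -0.00013150504399339624
outer 0.105 [np.float64(0.0), np.float64(-16.8)]
outer -0.115 [np.float64(-0.0), np.float64(-16.8)]
outer 0.105 [np.float64(-1.8), np.float64(-17.6)]
outer -0.115 [np.float64(-1.6), np.float64(-17.8)]
```

View pics/c4.png

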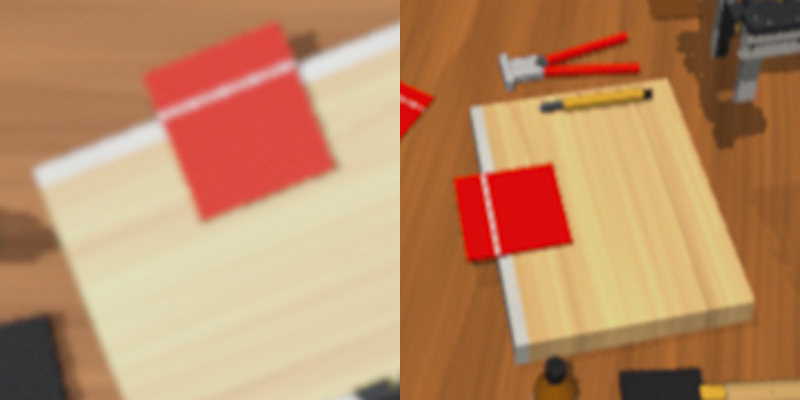

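The line now lies along the edge: within about 1 mm in both views, square to 0.003 rad, sheet flat. The cutter and pliers are where they were and the fingers are clear.

```bash
python3 -c "
from station import ticket; print(ticket.hand_in())"
```

```text
the job is handed in; nothing more can be done
None
```

I slid the larger red sheet across the board with the two half-open fingertips pushing its back edge, never pinching or lifting it. Then I backed off, lifted clear and handed the job in. No verdict was reported.

Last checks before handing in:

| Check | Top camera | Side camera |
|---|---|---|
| White line to breaking edge (limit 6 mm) | 0.9 mm short of the fitted edge | about 0.5 mm short of the fitted edge |
| Squareness to the edge (limit 0.08 rad) | about 0.003 rad | under 0.001 rad |

- **Position along the edge:** the line's middle was measured close to the middle of the edge on the last push and in the final picture, against a limit of 90 mm.
- **Disagreements:** the two cameras differ by 1–2 mm in absolute position. The top picture shows the aluminium strip 16.8 mm wide instead of 14, so the true edge may lie about 1.3 mm further in than I fitted. The estimate from the arm's own pose put the line 1–2 mm further back than the cameras did. All of these are within 6 mm.
- **Other objects:** the cutter and pliers looked unmoved in the last picture. The bottle and paddle were only partly in view, and the torch was not in it, but the fingers and gripper stayed clear of all three. The contact force read 1–2 N or less throughout the push.

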